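Index a blued flange blank to its next punch mark and lock the dividing fixture

ROBOT

A 7-joint arm with a two-finger parallel gripper is mounted at the origin on the work surface. World frame = base frame: x ahead of the robot, y to its left, z up, the work surface at z = 0. Lengths are in m, angles in rad, forces in N, time in s.
With the tool pointing down it reaches from about 0.35 to 0.9 m from the base axis. Payload 8.1 kg.
Tool frame: the origin (TCP) lies midway between the tips of the shut fingers; the grasp point (between the pads) lies 19 mm behind it; z points along the fingers, y is the line along which they close (so a half turn about z gives the same grasp; the last joint's range is limited). The gripper opens to 92 mm and grips with 3 to 60 N. Pads are 19 mm wide; open, the fingers measure 130 mm over their backs; the gripper's body (75 mm by 190 mm) begins 47 mm behind the grasp point.
Start: joints at [-1.232, 0.434, 0.025, 1.573, -0.012, 1.134, -0.075], TCP at [0.267, 0.565, 0.227] pointing down, gripper open.
Joint ranges: [-2.62, 2.62], [-0.44, 2.09], [-1.27, 1.32], [0.08, 2.57], [-1.32, 4.46], [0.12, 2], [-2.74, 2.74]. Speed limits (rad/s): [2.22, 2.22, 3.01, 3.01, 3.14, 3.14, 3.14].

INTERFACE

Orientations are given as a rotation vector (axis times angle).
In Python, from cell import arm gives the robot as it stands.
- The arm moves only by the tool carry_out, never from a script. Its arguments are lists of equal length, an entry for each row: "claw": the finger opening in cm, from 0 to 9.18; "delta_pos": the shift along the tool's x, y, z in cm, a list of three; "angular": the turn, a rotation vector about the tool's x, y, z in rad, a list of three. In form: {"claw": [claw, ...], "delta_pos": [[dx, dy, dz], ...], "angular": [[ax, ay, az], ...]}. A call has 1 to 20 rows; each row shifts and turns the commanded pose from where the row before left it, along the tool's axes as they then stand; what a row does not reach is not made up. A row lasts 1/10 s, in which the tool goes at most 50 mm and 8.59 degrees, less where a joint would pass 70% of its speed; a pose out of reach is approached as far as the arm can. A call with a gripper value outside its range is refused whole. The fingers move at their own pace and stop on an object; "force" is the grip in N (left out, the last holds). Time passes only in rows, so rows that do not move let the fingers close. It gives the time, the measured TCP pose, the force, the opening and the grip force at its end, in the units of the state.
- arm.observe(): the state, without advancing time (a new reading comes with each control period).
- arm.get_image(name): name is "scene" or "top" or "wrist"; returns a dict with "frame" (420x560x3 uint8, red, green, blue), "mtx" (3x3 intrinsics, pixels), "T" (4x4, takes a point from camera to world coordinates). Camera axes: x right, y down, z forward; pixel columns grow to the right and rows downward; lengths in m; the calibration is good to about 2 mm. A picture is of the moment at which its call begins. There is no depth.
- arm.sign_off(): hands the job in; it is judged then, once.
Trained networks look in a picture, given as the dict that the camera call returned (one of the last four; its "shot" number tells which), for a name from the list of things; names that differ only in an ending like _2 or _b are one class to them, and where a whole thing is asked for, a point or a joint stands for the part that bears it (a point fixed in the world has none). Each returns a list of dicts, best first, with "conf" (0 to 1); they miss things now and then, are a little off and sometimes report something else, mostly with a low value. They report only what shows in the picture. A call takes as long as a camera call. They do not tell look-alikes from the thing itself.
- arm.look_for(label, picture): "centre" ([column, row] as shares, 0 to 1, of the picture: columns of its width, rows of its height, amid what is visible of it).
- arm.trace(label, picture): "region" (420x560 bool, what is visible of it) and "centre" ([column, row] as shares, 0 to 1, of the picture: columns of its width, rows of its height, amid what is visible of it).
- arm.place_of(label, picture): "centre" ([column, row] as shares, 0 to 1, of the picture: columns of its width, rows of its height: a listed point, or the origin of a listed thing).
The state is a dict: "clock": time; "joints": joint angles; "dq": joint speeds; "joint_efforts": joint torques, N m; "position": TCP position; "ee_rot": TCP orientation; "force": force on the tool from outside, world axes, zero at the start; "ft_torque": the same for the moment, N m; "width": opening from 0.0 (shut) to 1.0 (fully open); "gripper_force": force on a finger pad.
Only numpy, scipy, OpenCV 4.12 (cv2) and the standard library are available. Lean on these libraries where they do the work, as an engineer would, in place of code of your own. Each camera call takes 0.05 s, during which the arm holds its last target. There are 200 camera calls.

TASK

On the dividing fixture, click the red thumb lever, one notch per stroke, counting the clicks, until the white spot on the blued blank stands under the yellow pointer and not past it; then swing the black-knobbed clamp handle round until it is firmly tight, so that the table is locked, and let go. Work both by feel, never pushing either with more than 25 N. Do not touch the turning table or its freshly blued blank, and leave the other things on the bench where they are.

Things in the scene. Friction and masses are not known exactly. Their poses are not given: they have to be found in the camera images.
- fixture: Dividing fixture bolted to the bench: green square base 170 x 170 x 20 mm, origin under its centre on the vertical axis of the turning table, z up. Thumb lever on its -y side, clamp on its +y side. A click needs a lever stroke past 12 to 22 degrees, and a rubber-tipped stop ends the stroke at 14 to 24 degrees, 1 to 3 after the click. Both differ from setup to setup and can only be felt.
- index_table: Turning table: origin on the axis at bench height, z up. Steel ring of 24 saw teeth (112 mm across, 33-45 mm above the bench), drum (100 mm, 45-57 mm), blued blank on top (96 mm, top at 64.5 mm; its nut to 78.5 mm). Goes only anticlockwise seen from above, 15 degrees to the notch; a spring detent holds it in each notch, and lets it fall back if a stroke ends before the click. Not to be touched.
- white_spot (a point): Centre of the white spot, 11 mm across, painted on the blank's top, 37 mm from the axis. At the start it is 3, 4 or 5 notches (45, 60 or 75 degrees) short of (clockwise of) the pointer.
- pointer_tip (a point): Point just under the tip of the yellow pointer, 37 mm from the axis, 67 mm above the bench. The white spot lies right under it when the table is in the right notch; one notch away they are 9.7 mm apart. Its post stands 74 mm from the axis, 81 mm high.
- lever: Ratchet lever: arm 14 mm wide, 26-32 mm above the bench; origin on the table's axis at bench height, x along the arm, z up. Pushed anticlockwise (from above) it swings 1 to 10 degrees freely (1-2 N at the pad), then drives the table (3 to 8 N) until the click, when the force drops to 1-2 N; then the stop (about 5 N per mm). Over 25 N is too much. Released, it springs back to its rest in 0.5 s.
- thumb_pad (a point): Middle of the lever's red thumb pad: upright plate 26 mm long radially, 8 mm thick along the swing, 30 to 74 mm above the bench; this point is 122 mm from the axis, 62 mm up. Push its clockwise face anticlockwise (up to 50 mm). To be sure of the click go on 1 to 2 degrees after the drop in force, or gently to the stop. Then let it come right back to rest, for 0.3 s, before the next stroke.
- shoe: Brass brake shoe 30 x 15 x 10 mm between the clamp's cam and the drum, 46 to 56 mm above the bench. Origin on the bench under the table's axis (within 1 mm) when slack. The cam slides it inward by 1 to 4 mm until it presses on the drum.
- clamp_lever: Clamp handle with cam: bar 12 mm wide, 58-66 mm above the bench; origin on its vertical pivot at bench height, bar along its own -x. Slack at the start, bar along the fixture's -x (0 to 15 degrees on). Tightens clockwise from above: stiff (4-5 N at the knob), then after 18 to 55 degrees (varies) force climbs about 1 N per mm. Firmly tight: 10-16 N; over 25 N is too much. Stays tight when released.
- clamp_grip (a point): Middle of the black knob on the clamp handle: upright cylinder 14 mm in diameter, 65 to 95 mm above the bench, with an 18 mm ball on top (107 mm). 75 mm from the pivot; this point is 85 mm above the bench.
- clamp_pivot (a point): Point on the clamp handle's pivot axis, 66 mm above the bench, 82 mm from the table's axis.
- square: Bystander: engineer's square, stock 24 x 100 x 14 mm, blade 150 mm. Origin under the stock.
- bench_hammer: Bystander: hammer with wooden handle, 250 mm long, lying along its x. Origin under the handle.
- centre_punch: Bystander: centre punch, 100 mm long, 12 mm thick, lying along its x.
- flange: Bystander: finished steel flange ring, 90 mm across, 10 mm thick.
- file_tool: Bystander: file with wooden handle, 250 mm long, lying along its x.
- gauge_case: Bystander: black plastic gauge case, 90 x 240 x 26 mm.
There are look-alikes about, which are no part of the job. What is shaped like the part that bears shoe but purple is not meant.

How it is judged:
By the outcome, as a careful person would: the job done as asked, in the order asked, and still so for the second after the job is handed in, with the robot touching nothing.
It also fails if it takes over 67 s, if anything falls off the work surface, if the arm or the gripper's body presses on something with over 40 N, if the wrist force passes 120 N, or if a joint passes its speed limit or range.

## Working session

There is one attempt and no reset: what is moved stays moved. The work goes in short steps, Python scripts to look and compute and a tool call to move; the robot and the scene stay as the last step left them, time stands still between calls to the robot, and variables do not carry over. Pictures are saved under pics/ and viewed, at most 10 in all, crops included, and the job is handed in when it is done.

Besides the shell and the picture viewer there is one more tool, called in YAML: its name, and indented under it one key for each argument. carry_out: Moves the arm, as the interface text tells. Its arguments: {"type":"object","properties":{"claw":{"type":"array","items":{"type":"number"}},"delta_pos":{"type":"array","items":{"type":"array","items":{"type":"number"}}},"angular":{"type":"array","items":{"type":"array","items":{"type":"number"}}},"force":{"type":"number"}},"required":["claw","delta_pos","angular"]}

```bash
mkdir -p pics; cat > h.py <<'E'
import numpy as np, cv2
from cell import arm
def ray(p,c):
    uv=np.array([c[0]*560,c[1]*420,1.0]); d=p["T"][:3,:3]@np.linalg.solve(p["mtx"],uv); return p["T"][:3,3],d/np.linalg.norm(d)
def atz(p,c,z):
    o,d=ray(p,c); return o+d*(z-o[2])/d[2]
def tri(rs):
    A=sum(np.eye(3)-np.outer(d,d) for o,d in rs); b=sum((np.eye(3)-np.outer(d,d))@o for o,d in rs); return np.linalg.solve(A,b)
def save(p,n): cv2.imwrite(f"pics/{n}.png",p["frame"][:,:,::-1])
E
python3 - <<'E'
from h import *
np.set_printoptions(precision=4,suppress=True)
P={n:arm.get_image(n) for n in("scene","top")}
for n in P: save(P[n],n+"0"); print(n,P[n]["T"][:3,3])
Z=dict(fixture=0,index_table=0,white_spot=.0645,pointer_tip=.067,thumb_pad=.062,clamp_grip=.085,clamp_pivot=.066,shoe=0,lever=0)
for l,z in Z.items():
    b=[]
    for n in P:
        r=arm.place_of(l,P[n])
        for q in r[:3]: print(l,n,round(q["conf"],2),np.array(q["centre"])*[560,420],atz(P[n],q["centre"],z))
        if r:b.append(ray(P[n],r[0]["centre"]))
    if len(b)==2: print("   tri",tri(b))
cv2.imwrite("pics/both0.png",np.vstack([P["scene"]["frame"],P["top"]["frame"]])[:,:,::-1][::1])
print(arm.observe())
E
```

```text
scene [ 0.9736 -0.79    0.6206]
top [ 0.395  -0.0422  1.0422]
fixture scene 0.84 [273.224 257.292] [ 0.5645 -0.0659  0.    ]
fixture top 0.75 [299.488 213.99 ] [ 0.577  -0.0682  0.    ]
   tri [ 0.5721 -0.0705  0.0067]
index_table scene 0.85 [273.112 255.99 ] [ 0.5615 -0.0611  0.    ]
index_table scene 0.38 [189.784 316.008] [ 0.5123 -0.3334  0.    ]
index_table top 0.97 [295.288 215.082] [ 0.5739 -0.0567  0.    ]
   tri [ 0.5681 -0.0602  0.0031]
white_spot scene 0.86 [274.792 243.6  ] [ 0.5832 -0.0913  0.0645]
white_spot scene 0.74 [285.376 237.888] [ 0.5939 -0.0569  0.0645]
white_spot top 0.77 [310.408 209.286] [ 0.5783 -0.0948  0.0645]
   tri [ 0.5809 -0.0931  0.0643]
pointer_tip scene 0.61 [286.496 240.114] [ 0.6025 -0.0674  0.067 ]
pointer_tip top 0.75 [296.8 199.5] [ 0.6034 -0.0594  0.067 ]
   tri [ 0.602  -0.0609  0.0635]
thumb_pad scene 0.89 [233.688 251.916] [ 0.514  -0.1655  0.062 ]
thumb_pad scene 0.74 [175.672 270.9  ] [ 0.443  -0.2869  0.062 ]
thumb_pad scene 0.66 [228.984 224.112] [ 0.4336 -0.0693  0.062 ]
thumb_pad top 0.62 [339.192 237.804] [ 0.5053 -0.1681  0.062 ]
 
[... 856 characters left out ...]
 0.61 [361.816 191.016] [0.6414 0.4033 0.    ]
shoe top 0.22 [267.792 291.9  ] [0.3663 0.0153 0.    ]
   tri [0.5479 0.0546 0.1585]
lever scene 0.29 [289.576 223.482] [0.5252 0.1005 0.    ]
{'clock': 1.0, 'joints': array([-1.2316,  0.4345,  0.025 ,  1.5732, -0.0116,  1.134 , -0.0751]), 'dq': array([ 0.0001,  0.0006, -0.0015, -0.0014,  0.0009,  0.0007, -0.0013]), 'joint_efforts': array([ -0.0015, -66.7675,   0.9831, -31.4817,  -0.0607,   0.0322,
        -0.    ]), 'position': array([0.2673, 0.565 , 0.2267]), 'ee_rot': array([0.6885, 3.0652, 0.    ]), 'force': array([ 0.1715, -0.1962, -0.4543]), 'ft_torque': array([-0.0608,  0.0412,  0.0329]), 'gripper_force': 0.0, 'width': 0.9999833252826121}
```

View pics/scene0.png

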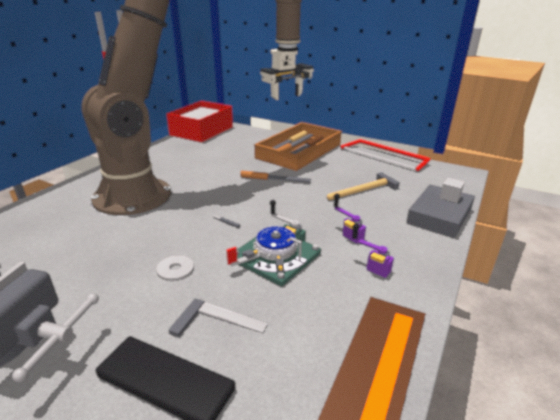

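View pics/top0.png

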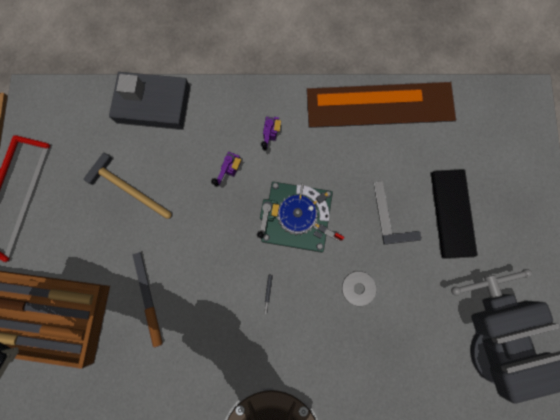

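The fixture is at top (297,215) / scene (277,250). The clamp handles at top (228,165) and (269,125) are purple look-alikes. The real knob is at top (262,234) and the red pad at top (340,236). I'll look closer with the wrist camera.

```bash
cat >> h.py <<'E'
from scipy.spatial.transform import Rotation as R
np.set_printoptions(precision=4,suppress=True)
def plan(pos,yaw,n):
    "n rows to tool-down pose, tool x axis at world yaw (deg)"
    s=arm.observe(); r0=R.from_rotvec(s["ee_rot"]); p0=np.array(s["position"])
    a=np.radians(yaw); x=np.array([np.cos(a),np.sin(a),0]); z=np.array([0,0,-1.]); r1=R.from_matrix(np.c_[x,np.cross(z,x),z])
    w=(r0.inv()*r1).as_rotvec(); print("tool x yaw now",np.degrees(np.arctan2(*r0.as_matrix()[1::-1,0])),"turn/row",w/n, "deg/row",np.degrees(np.linalg.norm(w))/n)
    for k in range(n):
        rk=r0*R.from_rotvec(w*k/n); print(np.round(rk.inv().apply((np.array(pos)-p0)/n)*100,3).tolist())
E
python3 - <<'E'
from h import *
p=arm.get_image("wrist"); s=arm.observe()
T=np.eye(4);T[:3,:3]=R.from_rotvec(s["ee_rot"]).as_matrix();T[:3,3]=s["position"]
print(np.linalg.inv(T)@p["T"],p["mtx"])
plan([.50,-.07,.30],155,17)
plan([.50,-.07,.30],180,17)
E
```

```text
[[ 0.0005 -0.957  -0.2901  0.0774]
 [ 1.      0.0005  0.0002  0.    ]
 [-0.     -0.2901  0.957  -0.1567]
 [ 0.      0.      0.      1.    ]] [[355.7883   0.     281.675 ]
 [  0.     355.7883 206.5694]
 [  0.       0.       1.    ]]
tool x yaw now 154.68267478968576 turn/row [ 0.      0.     -0.0003] deg/row 0.018667246231014657
[-2.835, -2.791, -0.431]
[-2.834, -2.792, -0.431]
[-2.833, -2.793, -0.431]
[-2.832, -2.794, -0.431]
[-2.831, -2.795, -0.431]
[-2.83, -2.796, -0.431]
[-2.829, -2.797, -0.431]
[-2.829, -2.798, -0.431]
[-2.828, -2.798, -0.431]
[-2.827, -2.799, -0.431]
[-2.826, -2.8, -0.431]
[-2.825, -2.801, -0.431]
[-2.824, -2.802, -0.431]
[-2.823, -2.803, -0.431]
[-2.822, -2.804, -0.431]
[-2.821, -2.805, -0.431]
[-2.82, -2.806, -0.431]
tool x yaw now 154.68267478968576 turn/row [ 0.     0.    -0.026] deg/row 1.4892544364251357
[-2.835, -2.791, -0.431]
[-2.761, -2.864, -0.431]
[-2.686, -2.935, -0.431]
[-2.609, -3.003, -0.431]
[-2.53, -3.07, -0.431]
[-2.449, -3.135, -0.431]
[-2.367, -3.198, -0.431]
[-2.283, -3.258, -0.431]
[-2.198, -3.316, -0.431]
[-2.111, -3.372, -0.431]
[-2.022, -3.426, -0.431]
[-1.933, -3.477, -0.431]
[-1.842, -3.526, -0.431]
[-1.749, -3.573, -0.431]
[-1.656, -3.617, -0.431]
[-1.561, -3.659, -0.431]
[-1.466, -3.698, -0.431]
```

carry_out:
  claw: [0,0,0,0,0,0,0,0,0,0,0,0,0,0,0,0,0,0,0,0]
  delta_pos:
    - [-3.45,-2.45,0.15]
    - [-3.45,-2.45,0.15]
    - [-3.45,-2.45,0.15]
    - [-3.45,-2.45,0.15]
    - [-3.45,-2.45,0.15]
    - [-3.45,-2.45,0.15]
    - [-3.45,-2.45,0.15]
    - [-3.45,-2.45,0.15]
    - [-3.45,-2.45,0.15]
    - [-3.45,-2.45,0.15]
    - [-3.45,-2.45,0.15]
    - [-3.45,-2.45,0.15]
    - [-3.45,-2.45,0.15]
    - [-3.45,-2.45,0.15]
    - [-3.45,-2.45,0.15]
    - [-3.45,-2.45,0.15]
    - [-3.45,-2.45,0.15]
    - [-3.45,-2.45,0.15]
    - [0,0,0]
    - [0,0,0]
  angular:
    - [0,0,0]
    - [0,0,0]
    - [0,0,0]
    - [0,0,0]
    - [0,0,0]
    - [0,0,0]
    - [0,0,0]
    - [0,0,0]
    - [0,0,0]
    - [0,0,0]
    - [0,0,0]
    - [0,0,0]
    - [0,0,0]
    - [0,0,0]
    - [0,0,0]
    - [0,0,0]
    - [0,0,0]
    - [0,0,0]
    - [0,0,0]
    - [0,0,0]

```text
clock: 3.05
position: [0.64, -0.1004, 0.1993]
ee_rot: [-0.692, -3.064, 0.001]
force: [0.4, 0.3, -0.2]
width: 0.004
gripper_force: 0.0
```

```bash
cat > m.py <<'E'
from h import *
import sys,json
def measure(tag):
    p=arm.get_image("wrist"); save(p,"w"+tag); out={}
    Z=dict(fixture=0,index_table=0,white_spot=.0645,pointer_tip=.067,thumb_pad=.062,clamp_grip=.085,clamp_pivot=.066,shoe=0,lever=0)
    for l,z in Z.items():
        for q in arm.place_of(l,p)[:2]:
            print(l,round(q["conf"],2),np.round(np.array(q["centre"])*[560,420],1),atz(p,q["centre"],z)); o,d=ray(p,q["centre"]); out.setdefault(l,[]).append([o.tolist(),d.tolist()])
    json.dump(out,open(f"m{tag}.json","w")); return p
if __name__=="__main__": print(arm.observe()["position"]); measure(sys.argv[1])
E
python3 m.py 1; python3 -c "
import cv2;i=cv2.imread('pics/w1.png');cv2.imwrite('pics/w1b.png',cv2.resize(i,(784,588),interpolation=cv2.INTER_CUBIC))"
```

```text
[ 0.64   -0.1004  0.1993]
fixture 0.56 [288.   93.3] [ 0.5681 -0.0596  0.    ]
index_table 0.69 [285.5  99.6] [ 0.5723 -0.0642  0.    ]
white_spot 0.92 [255.2 131.7] [ 0.5838 -0.0973  0.0645]
pointer_tip 0.81 [300. 139.] [ 0.6043 -0.0671  0.067 ]
thumb_pad 0.71 [129.6  87.6] [ 0.5113 -0.1713  0.062 ]
clamp_grip 0.76 [472.8 245.3] [0.7418 0.0254 0.085 ]
clamp_pivot 0.73 [392.5  63.7] [0.5832 0.0198 0.066 ]
```

View pics/w1b.png

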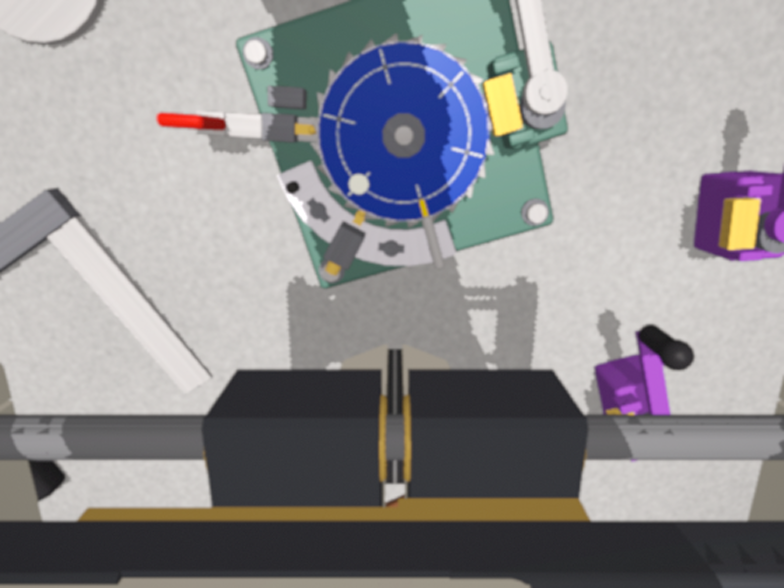

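The axis nut is at (403,135), the white spot at (359,184), the pointer tip near (424,198), the pad at (190,121) and the pivot at (545,93). A second wrist view with the knob in sight comes next.

carry_out:
  claw: [0,0,0,0]
  delta_pos:
    - [1.55,-3.33,-2.67]
    - [1.55,-3.33,-2.67]
    - [1.55,-3.33,-2.67]
    - [0,0,0]
  angular:
    - [0,0,0]
    - [0,0,0]
    - [0,0,0]
    - [0,0,0]

```text
clock: 3.95
position: [0.5533, -0.1753, 0.2843]
ee_rot: [0.698, 3.057, -0.003]
force: [-0.1, 0.3, 0.3]
width: 0.008
gripper_force: 0.0
```

```bash
python3 m.py 2; python3 - <<'E'
import json
from h import *
a,b=[json.load(open(f"m{k}.json")) for k in(1,2)]
for l in a:
    if l in b: print(l,tri([tuple(map(np.array,a[l][0])),tuple(map(np.array,b[l][0]))]))
i=cv2.imread('pics/w2.png')[20:320,200:560]
cv2.imwrite('pics/w2b.png',cv2.resize(i,None,fx=2,fy=2,interpolation=cv2.INTER_CUBIC))
E
```

```text
[ 0.5533 -0.1753  0.2843]
fixture 0.71 [373.3 135. ] [ 0.5717 -0.0601  0.    ]
index_table 0.89 [370.1 138. ] [ 0.5734 -0.0649  0.    ]
index_table 0.19 [392.6 172. ] [ 0.6251 -0.0549  0.    ]
white_spot 0.94 [360.2 166.3] [ 0.5835 -0.0966  0.0645]
pointer_tip 0.85 [396.6 175.2] [ 0.6086 -0.0654  0.067 ]
thumb_pad 0.81 [264.9 134.2] [ 0.5092 -0.1736  0.062 ]
thumb_pad 0.26 [ 90.8 278.6] [ 0.5707 -0.4355  0.062 ]
clamp_grip 0.97 [465.6  38.7] [0.5102 0.0318 0.085 ]
clamp_grip 0.92 [526.9 252.1] [0.7445 0.0291 0.085 ]
clamp_pivot 0.91 [464.1 116.2] [0.5809 0.0182 0.066 ]
clamp_pivot 0.71 [520.5 303.7] [0.8221 0.0144 0.066 ]
shoe 0.31 [359.7 165.7] [ 0.5997 -0.0893  0.    ]
lever 0.73 [148.7 192.7] [ 0.515  -0.3459  0.    ]
fixture [ 0.569  -0.0608  0.0096]
index_table [ 0.5727 -0.0647  0.0016]
white_spot [ 0.5835 -0.097   0.0652]
pointer_tip [ 0.6032 -0.0677  0.0813]
thumb_pad [ 0.5097 -0.1742  0.0538]
clamp_grip [ 0.4866 -0.1297  0.4692]
clamp_pivot [0.5837 0.0229 0.0552]
```

View pics/w2b.png

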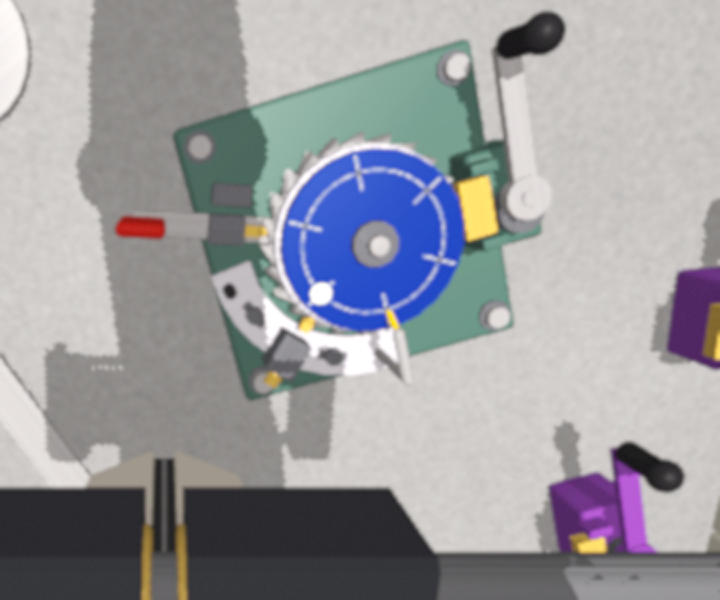

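Crop: axis (378,245), spot (320,293), pointer tip (393,325), pad (140,228), knob (540,33), pivot (526,198). The real clamp is the steel-barred one on the green base with a brass shoe; the purple ones are decoys. Now the angles.

```bash
cat > ang.py <<'E'
from h import *
def axis(p):
    f=p["frame"].astype(int); m=((f[...,2]>110)&(f[...,2]>f[...,0]+60)&(f[...,2]>f[...,1]+50)).astype(np.uint8)
    n,l,s,c=cv2.connectedComponentsWithStats(m); k=1+np.argmax(s[1:,4])
    h=cv2.convexHull(np.argwhere(l==k)[:,::-1].astype(np.float32))
    P=np.array([atz(p,(u[0]/560,u[1]/420),.0645) for u in h[:,0]+.5]); (x,y),r=cv2.minEnclosingCircle(P[:,:2].astype(np.float32))
    A=np.c_[P[:,:2],np.ones(len(P))]; q=np.linalg.lstsq(A,(P[:,:2]**2).sum(1),rcond=None)[0]; c=q[:2]/2
    return c,np.sqrt(q[2]+c@c)
def red(p,z,c):
    f=p["frame"].astype(int); m=((f[...,0]>130)&(f[...,0]>2.2*f[...,1])&(f[...,0]>2.2*f[...,2])).astype(np.uint8)
    n,l,s,cc=cv2.connectedComponentsWithStats(m)
    for k in range(1,n):
        if s[k,4]>40:
            r=cv2.minAreaRect(np.argwhere(l==k)[:,::-1].astype(np.float32)); b=[atz(p,((u[0]+.5)/560,(u[1]+.5)/420),z)[:2] for u in cv2.boxPoints(r)]
            print(" red",s[k,4],cc[k],np.array(b).round(4).tolist())
E
python3 - <<'E'
from ang import *
import json
def an(v): return np.degrees(np.arctan2(v[1],v[0]))
p=arm.get_image("wrist"); c,r=axis(p); print("axis",c,r)
for l,z in dict(white_spot=.0645,pointer_tip=.067,thumb_pad=.062,clamp_grip=.085,clamp_pivot=.066).items():
    for q in arm.place_of(l,p)[:1]:
        v=atz(p,q["centre"],z)[:2]-c; print(l,"r",np.hypot(*v),"ang",an(v))
# by eye
for n,u,z in(("spot",(360,166.5),.0645),("tip",(396.5,182),.067),("nut",(389,142.5),.0785)):
    v=atz(p,(u[0]/560,u[1]/420),z)[:2]-c; print(n,np.hypot(*v),an(v))
red(p,.074,c)
E
```

```text
axis [ 0.571  -0.0619] 0.04721516659491605
pointer_tip r 0.0335362168442284 ang -7.0606004299164296
thumb_pad r 0.1253340438640328 ang -118.7300911143918
clamp_grip r 0.19371783438412216 ang 26.945253259422298
clamp_pivot r 0.08342258686103933 ang 80.59952034416673
spot 0.03067710907164897 -68.34757252079598
tip 0.04265011910066969 0.10837883538643028
nut 0.005387042137631316 117.70770271380457
 red 210 [263.8381 135.8857] [[0.5087, -0.1798], [0.5008, -0.1752], [0.512, -0.1549], [0.5201, -0.1594]]
```

```bash
python3 -c "
from h import *
plan([.484,-.155,.12],150.3,6)"
```

```text
tool x yaw now 154.6802769984902 turn/row [ 0.     -0.      0.0127] deg/row 0.7300463342224157
[1.178, -0.288, 2.663]
[1.175, -0.303, 2.663]
[1.171, -0.318, 2.663]
[1.166, -0.333, 2.663]
[1.162, -0.348, 2.663]
[1.158, -0.362, 2.663]
```

carry_out:
  claw: [0,0,0,0,0,0,0,0,0]
  delta_pos:
    - [1.18,-0.29,2.66]
    - [1.18,-0.3,2.66]
    - [1.17,-0.32,2.66]
    - [1.17,-0.33,2.66]
    - [1.16,-0.35,2.66]
    - [1.16,-0.36,2.66]
    - [0,0,0]
    - [0,0,0]
    - [0,0,0]
  angular:
    - [0,0,0.0127]
    - [0,0,0.0127]
    - [0,0,0.0127]
    - [0,0,0.0127]
    - [0,0,0.0127]
    - [0,0,0.0127]
    - [0,0,0]
    - [0,0,0]
    - [0,0,0]

```text
clock: 5.65
position: [0.4857, -0.1554, 0.1217]
ee_rot: [0.803, 3.034, 0.0]
force: [-0.2, -0.5, -0.1]
width: 0.004
gripper_force: 0.0
```

```bash
python3 -c "
from ang import *
s=arm.observe();print(s['position'],s['force'])
p=arm.get_image('wrist');save(p,'w3');c=0
red(p,.074,c)
for q in arm.place_of('thumb_pad',p)[:2]: print(q['conf'],atz(p,q['centre'],.062))
for q in arm.place_of('index_table',p)[:2]: print(q['conf'],atz(p,q['centre'],.0))
plan([.484,-.155,.052],150.3,2)"
```

```text
[ 0.4857 -0.1554  0.1217] [-0.2479 -0.4532 -0.0661]
 red 122 [283.5082 244.7295] [[0.4912, -0.1685], [0.4884, -0.1668], [0.4989, -0.1499], [0.5017, -0.1515]]
0.91 [ 0.5718 -0.0649  0.    ]
tool x yaw now 150.33333805556256 turn/row [0.0004 0.0011 0.0003] deg/row 0.06985447290169451
[0.064, -0.021, 3.467]
[0.06, -0.02, 3.467]
```

View pics/w3.png

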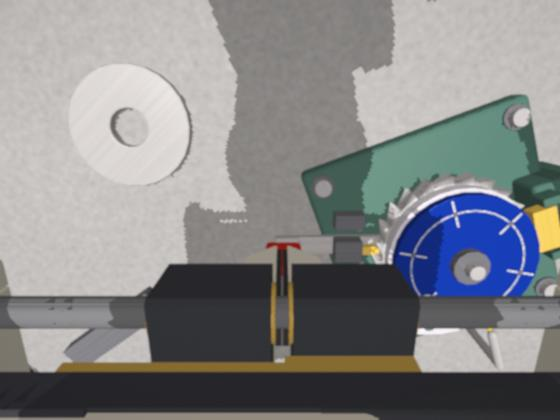

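The pad's clockwise face shows just above the shut fingertips at (283,245), the axis at about (471,267), and nothing lies below the fingers. I'll go down.

carry_out:
  claw: [0,0,0,0,0]
  delta_pos:
    - [0.06,0,2.3]
    - [0.06,0,2.3]
    - [0,0,2.3]
    - [0,0,0]
    - [0,0,0]
  angular:
    - [0,0,0]
    - [0,0,0]
    - [0,0,0]
    - [0,0,0]
    - [0,0,0]

```text
clock: 6.3
position: [0.4832, -0.1546, 0.0518]
ee_rot: [0.805, 3.037, -0.0]
force: [0.3, -0.6, -0.8]
width: -0.001
gripper_force: 0.0
```

carry_out:
  claw: [0,0,0,0,0]
  delta_pos:
    - [-0.3,0,0]
    - [-0.3,0,0]
    - [-0.2,0,0]
    - [-0.2,0,0]
    - [0,0,0]
  angular:
    - [0,0,0]
    - [0,0,0]
    - [0,0,0]
    - [0,0,0]
    - [0,0,0]

```text
clock: 6.8
position: [0.492, -0.1595, 0.0515]
ee_rot: [0.805, 3.036, 0.0]
force: [-0.1, -0.1, -0.1]
width: 0.006
gripper_force: 0.0
```

carry_out:
  claw: [0,0,0,0,0,0]
  delta_pos:
    - [-0.213,-0.039,0]
    - [-0.213,-0.039,0]
    - [-0.213,-0.039,0]
    - [-0.213,-0.039,0]
    - [0,0,0]
    - [0,0,0]
  angular:
    - [0,0,-0.01745]
    - [0,0,-0.01745]
    - [0,0,-0.01745]
    - [0,0,-0.01745]
    - [0,0,0]
    - [0,0,0]

```text
clock: 7.4
position: [0.4982, -0.1647, 0.0511]
ee_rot: [-0.699, -3.063, -0.0]
force: [0.1, 0.1, 0.9]
width: 0.005
gripper_force: 0.4
```

carry_out:
  claw: [0,0,0,0,0]
  delta_pos:
    - [-0.213,-0.039,0]
    - [-0.213,-0.039,0]
    - [-0.213,-0.039,0]
    - [0,0,0]
    - [0,0,0]
  angular:
    - [0,0,-0.01745]
    - [0,0,-0.01745]
    - [0,0,-0.01745]
    - [0,0,0]
    - [0,0,0]

```text
clock: 7.9
position: [0.5037, -0.1685, 0.0512]
ee_rot: [0.618, 3.08, 0.0]
force: [-1.3, 0.9, 0.3]
width: 0.004
gripper_force: 0.4
```

carry_out:
  claw: [0,0,0,0,0]
  delta_pos:
    - [-0.213,-0.039,0]
    - [-0.213,-0.039,0]
    - [-0.213,-0.039,0]
    - [0,0,0]
    - [0,0,0]
  angular:
    - [0,0,-0.01745]
    - [0,0,-0.01745]
    - [0,0,-0.01745]
    - [0,0,0]
    - [0,0,0]

```text
clock: 8.4
position: [0.5092, -0.1718, 0.0512]
ee_rot: [0.537, 3.095, 0.0]
force: [-1.2, 2.3, 1.1]
width: 0.006
gripper_force: 1.3
```

carry_out:
  claw: [0,0,0,0,0]
  delta_pos:
    - [-0.213,-0.039,0]
    - [-0.213,-0.039,0]
    - [-0.213,-0.039,0]
    - [0,0,0]
    - [0,0,0]
  angular:
    - [0,0,-0.01745]
    - [0,0,-0.01745]
    - [0,0,-0.01745]
    - [0,0,0]
    - [0,0,0]

```text
clock: 8.9
position: [0.5149, -0.1751, 0.0511]
ee_rot: [0.456, 3.108, 0.0]
force: [-2.1, 3.0, -0.4]
width: 0.006
gripper_force: 1.4
```

carry_out:
  claw: [0,0,0,0]
  delta_pos:
    - [-0.213,-0.039,0]
    - [-0.213,-0.039,0]
    - [0,0,0]
    - [0,0,0]
  angular:
    - [0,0,-0.01745]
    - [0,0,-0.01745]
    - [0,0,0]
    - [0,0,0]

```text
clock: 9.3
position: [0.5186, -0.1769, 0.0511]
ee_rot: [-0.402, -3.116, -0.0]
force: [-2.4, 3.6, 0.1]
width: 0.0
gripper_force: 1.7
```

carry_out:
  claw: [0,0,0,0]
  delta_pos:
    - [-0.213,-0.039,0]
    - [0,0,0]
    - [0,0,0]
    - [0,0,0]
  angular:
    - [0,0,-0.01745]
    - [0,0,0]
    - [0,0,0]
    - [0,0,0]

```text
clock: 9.7
position: [0.5205, -0.1778, 0.0511]
ee_rot: [-0.375, -3.119, -0.0]
force: [-3.2, 3.0, 0.4]
width: 0.005
gripper_force: 1.9
```

carry_out:
  claw: [0,0,0]
  delta_pos:
    - [-0.213,-0.039,0]
    - [0,0,0]
    - [0,0,0]
  angular:
    - [0,0,-0.01745]
    - [0,0,0]
    - [0,0,0]

```text
clock: 10.0
position: [0.5224, -0.1786, 0.0511]
ee_rot: [-0.347, -3.122, -0.0]
force: [-3.4, 4.0, -0.5]
width: 0.008
gripper_force: 1.9
```

carry_out:
  claw: [0,0,0]
  delta_pos:
    - [-0.213,-0.039,0]
    - [0,0,0]
    - [0,0,0]
  angular:
    - [0,0,-0.01745]
    - [0,0,0]
    - [0,0,0]

```text
clock: 10.3
position: [0.5244, -0.1795, 0.0511]
ee_rot: [-0.32, -3.125, -0.0]
force: [-3.1, 4.0, -0.5]
width: 0.004
gripper_force: 2.0
```

carry_out:
  claw: [0,0,0]
  delta_pos:
    - [-0.213,-0.039,0]
    - [0,0,0]
    - [0,0,0]
  angular:
    - [0,0,-0.01745]
    - [0,0,0]
    - [0,0,0]

```text
clock: 10.6
position: [0.5268, -0.1808, 0.0513]
ee_rot: [0.294, 3.127, -0.001]
force: [-2.2, 1.9, -0.6]
width: 0.007
gripper_force: 1.4
```

carry_out:
  claw: [0,0,0]
  delta_pos:
    - [-0.213,-0.039,0]
    - [0,0,0]
    - [0,0,0]
  angular:
    - [0,0,-0.01745]
    - [0,0,0]
    - [0,0,0]

```text
clock: 10.9
position: [0.5293, -0.1819, 0.0514]
ee_rot: [0.266, 3.129, -0.001]
force: [-0.6, 0.7, 0.4]
width: 0.002
gripper_force: 0.4
```

Click 1 felt: the force fell from 5 N to 1 N about 14.5° into the stroke. I'll let it spring back and check with a picture.

carry_out:
  claw: [0,0,0,0,0,0,0,0,0,0,0]
  delta_pos:
    - [0.762,0.165,0]
    - [0.762,0.165,0]
    - [0.762,0.165,0]
    - [0.762,0.165,0]
    - [0.762,0.165,0]
    - [0,0,0]
    - [0,0,0]
    - [0,0,0]
    - [0,0,0]
    - [0,0,0]
    - [0,0,0]
  angular:
    - [0,0,0.0628]
    - [0,0,0.0628]
    - [0,0,0.0628]
    - [0,0,0.0628]
    - [0,0,0.0628]
    - [0,0,0]
    - [0,0,0]
    - [0,0,0]
    - [0,0,0]
    - [0,0,0]
    - [0,0,0]

```text
clock: 12.0
position: [0.4948, -0.1625, 0.0512]
ee_rot: [0.751, 3.05, -0.0]
force: [-0.1, -0.0, -0.3]
width: 0.004
gripper_force: 0.0
```

```bash
cat > spot.py <<'E'
from h import *
import sys
for n in ("scene","top","wrist"):
    p=arm.get_image(n); save(p,n+sys.argv[1])
    for l,z in dict(white_spot=.0645,pointer_tip=.067,thumb_pad=.062).items():
        for q in arm.place_of(l,p)[:2]:
            w=atz(p,q["centre"],z); v=w[:2]-[.572,-.0645]; print(n,l,round(q["conf"],2),np.array(q["centre"])*[560,420],w,"r",np.hypot(*v),"ang",np.degrees(np.arctan2(v[1],v[0])))
E
python3 spot.py A
```

```text
scene pointer_tip 0.88 [286.384 238.602] [ 0.5992 -0.0617  0.067 ] r 0.027347949842183875 ang 5.778579263267649
scene thumb_pad 0.9 [233.52  250.908] [ 0.5113 -0.1624  0.062 ] r 0.115167682622249 ang -121.78869134002878
scene thumb_pad 0.7 [176.12  270.984] [ 0.444  -0.2867  0.062 ] r 0.25639334801240177 ang -119.93972259863936
top white_spot 0.76 [309.4   202.482] [ 0.5963 -0.0922  0.0645] r 0.03682352656608784 ang -48.75447430666057
top pointer_tip 0.83 [300.776 199.5  ] [ 0.6035 -0.0697  0.067 ] r 0.031921728745835785 ang -9.441748053791642
wrist white_spot 0.77 [498.12  377.916] [ 0.5925 -0.0929  0.0645] r 0.03501502101124025 ang -54.19698487654083
```

carry_out:
  claw: [0,0,0,0,0,0,0,0,0]
  delta_pos:
    - [-0.771,-0.117,0]
    - [-0.771,-0.117,0]
    - [-0.771,-0.117,0]
    - [-0.771,-0.117,0]
    - [-0.384,-0.064,0]
    - [-0.384,-0.064,0]
    - [0,0,0]
    - [0,0,0]
    - [0,0,0]
  angular:
    - [0,0,-0.0628]
    - [0,0,-0.0628]
    - [0,0,-0.0628]
    - [0,0,-0.0628]
    - [0,0,-0.0314]
    - [0,0,-0.0314]
    - [0,0,0]
    - [0,0,0]
    - [0,0,0]

```text
clock: 13.5
position: [0.5286, -0.1814, 0.0512]
ee_rot: [0.267, 3.13, -0.0]
force: [-1.3, 0.3, -1.1]
width: 0.005
gripper_force: 0.4
```

Click 2: the force is low at the end of the stroke. Returning, then stroke 3.

carry_out:
  claw: [0,0,0,0,0,0,0,0,0,0,0,0,0]
  delta_pos:
    - [-0.107,-0.02,0]
    - [0,0,0]
    - [0.869,0.185,0]
    - [0.762,0.165,0]
    - [0.762,0.165,0]
    - [0.762,0.165,0]
    - [0.762,0.165,0]
    - [0,0,0]
    - [0,0,0]
    - [0,0,0]
    - [0,0,0]
    - [0,0,0]
    - [0,0,0]
  angular:
    - [0,0,-0.0087]
    - [0,0,0]
    - [0,0,0.0715]
    - [0,0,0.0628]
    - [0,0,0.0628]
    - [0,0,0.0628]
    - [0,0,0.0628]
    - [0,0,0]
    - [0,0,0]
    - [0,0,0]
    - [0,0,0]
    - [0,0,0]
    - [0,0,0]

```text
clock: 14.8
position: [0.4948, -0.1626, 0.0512]
ee_rot: [0.751, 3.05, 0.0]
force: [-0.4, 0.2, -0.7]
width: 0.005
gripper_force: 0.0
```

carry_out:
  claw: [0,0,0,0,0,0,0,0,0]
  delta_pos:
    - [-0.771,-0.117,0]
    - [-0.771,-0.117,0]
    - [-0.771,-0.117,0]
    - [-0.771,-0.117,0]
    - [-0.384,-0.064,0]
    - [-0.384,-0.064,0]
    - [0,0,0]
    - [0,0,0]
    - [0,0,0]
  angular:
    - [0,0,-0.0628]
    - [0,0,-0.0628]
    - [0,0,-0.0628]
    - [0,0,-0.0628]
    - [0,0,-0.0314]
    - [0,0,-0.0314]
    - [0,0,0]
    - [0,0,0]
    - [0,0,0]

```text
clock: 15.7
position: [0.5286, -0.1815, 0.0512]
ee_rot: [0.267, 3.13, -0.0]
force: [-1.2, 1.3, -0.7]
width: 0.006
gripper_force: 0.4
```

Click 3. Returning to look before stroke 4.

carry_out:
  claw: [0,0,0,0,0,0,0,0,0,0,0,0,0]
  delta_pos:
    - [-0.107,-0.02,0]
    - [0,0,0]
    - [0.869,0.185,0]
    - [0.762,0.165,0]
    - [0.762,0.165,0]
    - [0.762,0.165,0]
    - [0.762,0.165,0]
    - [0,0,0]
    - [0,0,0]
    - [0,0,0]
    - [0,0,0]
    - [0,0,0]
    - [0,0,0]
  angular:
    - [0,0,-0.0087]
    - [0,0,0]
    - [0,0,0.0715]
    - [0,0,0.0628]
    - [0,0,0.0628]
    - [0,0,0.0628]
    - [0,0,0.0628]
    - [0,0,0]
    - [0,0,0]
    - [0,0,0]
    - [0,0,0]
    - [0,0,0]
    - [0,0,0]

```text
clock: 17.0
position: [0.4947, -0.1627, 0.0512]
ee_rot: [0.751, 3.05, -0.0]
force: [-0.9, 0.4, 0.5]
width: 0.004
gripper_force: 0.0
```

```bash
python3 spot.py B; python3 -c "
import cv2
a=cv2.imread('pics/sceneB.png')[215:285,230:330]; b=cv2.imread('pics/topB.png')[175:255,250:350]
f=lambda i:cv2.resize(i,(400,400*i.shape[0]//i.shape[1]),interpolation=cv2.INTER_CUBIC)
a,b=f(a),f(b); c=f(cv2.imread('pics/wristB.png')[220:420,380:560])
a=cv2.resize(a,(360,320));b=cv2.resize(b,(360,320));cv2.imwrite('pics/B.png',cv2.hconcat([a,b]))"
```

```text
scene white_spot 0.95 [282.408 244.104] [ 0.6002 -0.0841  0.0645] r 0.03437430496632161 ang -34.77776752724692
scene white_spot 0.27 [292.096 221.718] [0.5735 0.019  0.0645] r 0.08350657415429154 ang 88.93683987580867
scene thumb_pad 0.7 [231.896 250.11 ] [ 0.5062 -0.1616  0.062 ] r 0.11732346423369971 ang -124.13489682341877
top white_spot 0.96 [299.992 201.684] [ 0.5982 -0.0678  0.0645] r 0.026415318055099248 ang -7.148349464548226
top pointer_tip 0.74 [297.976 199.29 ] [ 0.604  -0.0625  0.067 ] r 0.03205675672340508 ang 3.6162541541592974
wrist white_spot 0.95 [533.904 381.318] [ 0.6026 -0.078   0.0645] r 0.03346420044415517 ang -23.758177288830204
```

View pics/B.png

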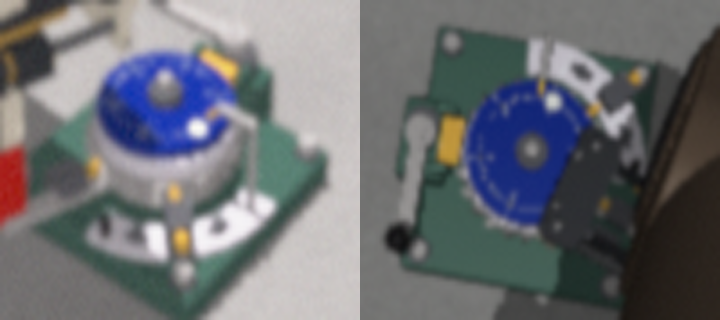

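The spot (left crop 198,128; right crop 552,101) stands one notch short of the yellow tip (213,113; 545,88). Three clicks so far, so one more stroke.

carry_out:
  claw: [0,0,0,0,0,0,0,0,0]
  delta_pos:
    - [-0.771,-0.117,0]
    - [-0.771,-0.117,0]
    - [-0.771,-0.117,0]
    - [-0.771,-0.117,0]
    - [-0.384,-0.064,0]
    - [-0.384,-0.064,0]
    - [0,0,0]
    - [0,0,0]
    - [0,0,0]
  angular:
    - [0,0,-0.0628]
    - [0,0,-0.0628]
    - [0,0,-0.0628]
    - [0,0,-0.0628]
    - [0,0,-0.0314]
    - [0,0,-0.0314]
    - [0,0,0]
    - [0,0,0]
    - [0,0,0]

```text
clock: 18.5
position: [0.5286, -0.1815, 0.0513]
ee_rot: [0.266, 3.13, -0.0]
force: [-1.2, 1.2, 0.0]
width: 0.008
gripper_force: 0.4
```

carry_out:
  claw: [0,0,0,0,0,0,0,0,0,0,0,0,0]
  delta_pos:
    - [-0.107,-0.02,0]
    - [0,0,0]
    - [0.869,0.185,0]
    - [0.762,0.165,0]
    - [0.762,0.165,0]
    - [0.762,0.165,0]
    - [0.762,0.165,0]
    - [0.5,0,0]
    - [0,0,0]
    - [0,0,-3]
    - [0,0,-4]
    - [0,0,-4]
    - [0,0,-4]
  angular:
    - [0,0,-0.0087]
    - [0,0,0]
    - [0,0,0.0715]
    - [0,0,0.0628]
    - [0,0,0.0628]
    - [0,0,0.0628]
    - [0,0,0.0628]
    - [0,0,0]
    - [0,0,0]
    - [0,0,0]
    - [0,0,0]
    - [0,0,0]
    - [0,0,0]

```text
clock: 19.8
position: [0.4903, -0.1607, 0.2031]
ee_rot: [0.749, 3.05, -0.001]
force: [1.2, 0.3, -0.1]
width: 0.004
gripper_force: 0.0
```

```bash
python3 -c "
from h import *
plan([.575,.02,.21],168,5)"
```

```text
tool x yaw now 152.3941942941865 turn/row [-0.0001  0.0002 -0.0545] deg/row 3.121177023016652
[0.174, 3.987, -0.14]
[-0.043, 3.991, -0.139]
[-0.26, 3.983, -0.139]
[-0.477, 3.963, -0.139]
[-0.692, 3.931, -0.139]
```

carry_out:
  claw: [3.4,3.4,3.4,3.4,3.4,3.4,3.4,3.4]
  delta_pos:
    - [0.17,3.99,-0.14]
    - [-0.04,3.99,-0.14]
    - [-0.26,3.98,-0.14]
    - [-0.48,3.96,-0.14]
    - [-0.69,3.93,-0.14]
    - [0,0,0]
    - [0,0,0]
    - [0,0,0]
  angular:
    - [0,0,-0.0545]
    - [0,0,-0.0545]
    - [0,0,-0.0545]
    - [0,0,-0.0545]
    - [0,0,-0.0545]
    - [0,0,0]
    - [0,0,0]
    - [0,0,0]

```text
clock: 20.6
position: [0.575, 0.0188, 0.2082]
ee_rot: [0.332, 3.124, -0.001]
force: [-0.5, -0.2, 0.1]
width: 0.369
gripper_force: 0.0
```

```bash
python3 m.py 3; python3 - <<'E'
from ang import *
print(arm.observe()["position"])
p=arm.get_image("wrist"); f=p["frame"]
i=f[40:300,20:420,::-1].copy(); cv2.imwrite("pics/w4.png",cv2.resize(i,None,fx=2,fy=2,interpolation=cv2.INTER_CUBIC))
E
```

```text
[0.575  0.0188 0.2082]
fixture 0.75 [194.1 245.6] [ 0.6313 -0.0929  0.    ]
index_table 0.62 [205.7 191.7] [ 0.5744 -0.0637  0.    ]
white_spot 0.78 [194.6 241.4] [ 0.604  -0.0687  0.0645]
pointer_tip 0.73 [196.1 242.4] [ 0.6044 -0.0668  0.067 ]
thumb_pad 0.75 [ 51.5 165.7] [ 0.5116 -0.1704  0.062 ]
clamp_grip 0.95 [279.9 111.2] [0.5078 0.0315 0.085 ]
clamp_grip 0.61 [450.2 243. ] [0.6437 0.1499 0.085 ]
clamp_pivot 0.78 [284.8 199.3] [0.5819 0.0198 0.066 ]
[0.575  0.0202 0.2083]
```

View pics/w4.png

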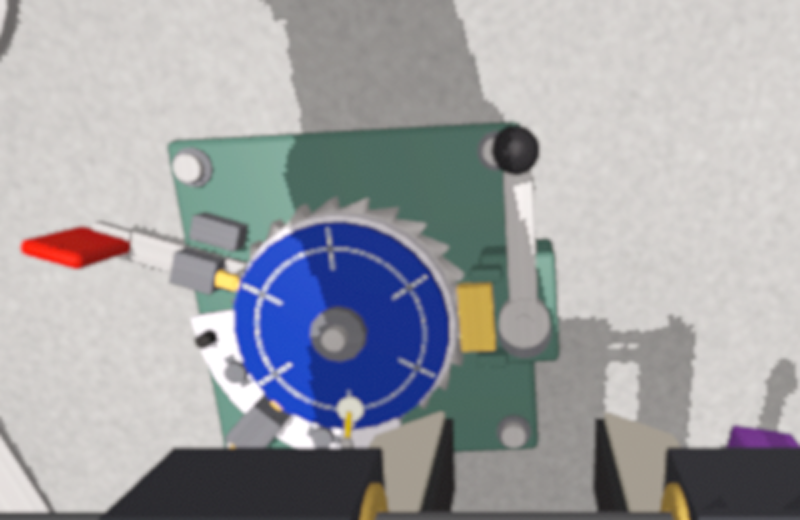

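The spot (350,408) lies right under the pointer tip (348,415). The real knob is the ball at (516,149), with its pivot at (524,325). I'll move over the knob.

```bash
python3 -c "
from h import *
p=arm.get_image('wrist');print(atz(p,(278/560,114.5/420),.098))
plan([.508,.0315,.15],170.8,3)"
```

```text
[0.5095 0.0313 0.098 ]
tool x yaw now 167.92912516227088 turn/row [ 0.      0.     -0.0167] deg/row 0.9569597347118289
[2.264, -0.102, 1.941]
[2.265, -0.064, 1.941]
[2.266, -0.026, 1.941]
```

carry_out:
  claw: [3.4,3.4,3.4,3.4,3.4,3.4,3.4,3.4,3.4,3.4,3.4]
  delta_pos:
    - [2.26,-0.1,1.94]
    - [2.26,-0.06,1.94]
    - [2.26,-0.03,1.94]
    - [0,0,0]
    - [0,0,0]
    - [0,0,0]
    - [0,0,2.4]
    - [0,0,2.4]
    - [0,0,2.4]
    - [0,0,0]
    - [0,0,0]
  angular:
    - [0,0,-0.0167]
    - [0,0,-0.0167]
    - [0,0,-0.0167]
    - [0,0,0]
    - [0,0,0]
    - [0,0,0]
    - [0,0,0]
    - [0,0,0]
    - [0,0,0]
    - [0,0,0]
    - [0,0,0]

```text
clock: 22.3
position: [0.509, 0.0314, 0.0786]
ee_rot: [0.252, 3.131, -0.0]
force: [0.3, -0.9, -0.4]
width: 0.373
gripper_force: 0.0
```

carry_out:
  claw: [3.4,3.4,3.4,3.4,3.4]
  delta_pos:
    - [0,0.3,0]
    - [0,0.3,0]
    - [0,0.2,0]
    - [0,0,0]
    - [0,0,0]
  angular:
    - [0,0,0]
    - [0,0,0]
    - [0,0,0]
    - [0,0,0]
    - [0,0,0]

```text
clock: 22.8
position: [0.5096, 0.0396, 0.0783]
ee_rot: [0.252, 3.131, 0.0]
force: [-0.6, 0.2, -0.6]
width: 0.368
gripper_force: 0.1
```

carry_out:
  claw: [3.4,3.4,3.4,3.4,3.4]
  delta_pos:
    - [-0.04,0.26,0]
    - [-0.04,0.26,0]
    - [-0.04,0.26,0]
    - [0,0,0]
    - [0,0,0]
  angular:
    - [0,0,0.0349]
    - [0,0,0.0349]
    - [0,0,0.0349]
    - [0,0,0]
    - [0,0,0]

```text
clock: 23.3
position: [0.512, 0.0463, 0.0781]
ee_rot: [-0.414, -3.114, 0.001]
force: [-0.8, -3.8, 3.2]
width: 0.371
gripper_force: 1.9
```

carry_out:
  claw: [3.4,3.4,3.4,3.4,3.4]
  delta_pos:
    - [-0.04,0.26,0]
    - [-0.04,0.26,0]
    - [-0.04,0.26,0]
    - [0,0,0]
    - [0,0,0]
  angular:
    - [0,0,0.0349]
    - [0,0,0.0349]
    - [0,0,0.0349]
    - [0,0,0]
    - [0,0,0]

```text
clock: 23.8
position: [0.5154, 0.0538, 0.078]
ee_rot: [-0.575, -3.088, 0.0]
force: [-2.3, -2.4, 2.8]
width: 0.374
gripper_force: 1.5
```

carry_out:
  claw: [3.4,3.4,3.4,3.4,3.4]
  delta_pos:
    - [-0.04,0.26,0]
    - [-0.04,0.26,0]
    - [-0.04,0.26,0]
    - [0,0,0]
    - [0,0,0]
  angular:
    - [0,0,0.0349]
    - [0,0,0.0349]
    - [0,0,0.0349]
    - [0,0,0]
    - [0,0,0]

```text
clock: 24.3
position: [0.5195, 0.0607, 0.0779]
ee_rot: [-0.736, -3.054, -0.0]
force: [-2.1, -1.7, 2.4]
width: 0.369
gripper_force: 1.4
```

carry_out:
  claw: [3.4,3.4,3.4,3.4]
  delta_pos:
    - [-0.04,0.26,0]
    - [-0.04,0.26,0]
    - [0,0,0]
    - [0,0,0]
  angular:
    - [0,0,0.0349]
    - [0,0,0.0349]
    - [0,0,0]
    - [0,0,0]

```text
clock: 24.7
position: [0.5225, 0.0648, 0.0779]
ee_rot: [-0.842, -3.026, 0.0]
force: [-2.7, -3.9, 2.6]
width: 0.375
gripper_force: 1.8
```

carry_out:
  claw: [3.4,3.4,3.4,3.4,3.4]
  delta_pos:
    - [-0.04,0.26,0]
    - [-0.04,0.26,0]
    - [-0.04,0.26,0]
    - [0,0,0]
    - [0,0,0]
  angular:
    - [0,0,0.0349]
    - [0,0,0.0349]
    - [0,0,0.0349]
    - [0,0,0]
    - [0,0,0]

```text
clock: 25.2
position: [0.5278, 0.0708, 0.0779]
ee_rot: [-0.999, -2.978, -0.0]
force: [-3.6, -1.4, 3.1]
width: 0.372
gripper_force: 1.7
```

carry_out:
  claw: [3.4,3.4,3.4,3.4]
  delta_pos:
    - [-0.04,0.26,0]
    - [-0.04,0.26,0]
    - [0,0,0]
    - [0,0,0]
  angular:
    - [0,0,0.0349]
    - [0,0,0.0349]
    - [0,0,0]
    - [0,0,0]

```text
clock: 25.6
position: [0.5316, 0.0744, 0.0779]
ee_rot: [-1.102, -2.941, 0.0]
force: [-3.7, -1.3, 1.5]
width: 0.375
gripper_force: 1.8
```

carry_out:
  claw: [3.4,3.4,3.4,3.4,3.4]
  delta_pos:
    - [-0.04,0.26,0]
    - [-0.04,0.26,0]
    - [-0.04,0.26,0]
    - [0,0,0]
    - [0,0,0]
  angular:
    - [0,0,0.0349]
    - [0,0,0.0349]
    - [0,0,0.0349]
    - [0,0,0]
    - [0,0,0]

```text
clock: 26.1
position: [0.5375, 0.0792, 0.0778]
ee_rot: [-1.255, -2.879, 0.001]
force: [-4.4, -1.3, 2.5]
width: 0.369
gripper_force: 2.3
```

carry_out:
  claw: [3.4,3.4,3.4,3.4]
  delta_pos:
    - [-0.04,0.26,0]
    - [-0.04,0.26,0]
    - [0,0,0]
    - [0,0,0]
  angular:
    - [0,0,0.0349]
    - [0,0,0.0349]
    - [0,0,0]
    - [0,0,0]

```text
clock: 26.5
position: [0.5414, 0.0818, 0.0777]
ee_rot: [-1.354, -2.833, 0.002]
force: [-6.5, -2.0, 3.7]
width: 0.366
gripper_force: 3.4
```

carry_out:
  claw: [3.4,3.4,3.4,3.4]
  delta_pos:
    - [-0.04,0.26,0]
    - [-0.02,0.13,0]
    - [0,0,0]
    - [0,0,0]
  angular:
    - [0,0,0.0349]
    - [0,0,0.0175]
    - [0,0,0]
    - [0,0,0]

```text
clock: 26.9
position: [0.5443, 0.0834, 0.0777]
ee_rot: [-1.428, -2.795, 0.003]
force: [-8.5, -3.1, 5.8]
width: 0.371
gripper_force: 4.4
```

carry_out:
  claw: [3.4,3.4,3.4,3.4]
  delta_pos:
    - [-0.04,0.26,0]
    - [-0.02,0.13,0]
    - [0,0,0]
    - [0,0,0]
  angular:
    - [0,0,0.0349]
    - [0,0,0.0175]
    - [0,0,0]
    - [0,0,0]

```text
clock: 27.3
position: [0.5474, 0.0851, 0.0776]
ee_rot: [-1.5, -2.756, 0.004]
force: [-9.9, -3.3, 6.1]
width: 0.369
gripper_force: 5.0
```

carry_out:
  claw: [3.4,3.4,3.4,3.4]
  delta_pos:
    - [-0.04,0.26,0]
    - [-0.01,0.07,0]
    - [0,0,0]
    - [0,0,0]
  angular:
    - [0,0,0.0349]
    - [0,0,0.009]
    - [0,0,0]
    - [0,0,0]

```text
clock: 27.7
position: [0.5502, 0.0865, 0.0775]
ee_rot: [-1.56, -2.723, 0.004]
force: [-10.7, -2.1, 6.7]
width: 0.369
gripper_force: 5.3
```

carry_out:
  claw: [3.4,3.4,3.4,3.4]
  delta_pos:
    - [-0.04,0.26,0]
    - [-0.01,0.07,0]
    - [0,0,0]
    - [0,0,0]
  angular:
    - [0,0,0.0349]
    - [0,0,0.009]
    - [0,0,0]
    - [0,0,0]

```text
clock: 28.1
position: [0.5525, 0.0874, 0.0775]
ee_rot: [-1.619, -2.687, 0.006]
force: [-12.7, -3.5, 9.3]
width: 0.375
gripper_force: 6.7
```

carry_out:
  claw: [3.4,3.4,3.4,3.4]
  delta_pos:
    - [-0.01,0.1,0]
    - [0,0,0]
    - [0,0,0]
    - [0,0,0]
  angular:
    - [0,0,0.0131]
    - [0,0,0]
    - [0,0,0]
    - [0,0,0]

```text
clock: 28.5
position: [0.5532, 0.0876, 0.0774]
ee_rot: [-1.637, -2.676, 0.006]
force: [-13.5, -4.3, 10.5]
width: 0.373
gripper_force: 7.3
```

Firmly tight at about 14 N along the swing. Back off, lift clear and look.

carry_out:
  claw: [3.4,3.4,3.4,3.4,3.4,3.4,3.4,3.4,3.4,3.4,3.4]
  delta_pos:
    - [0,-0.3,0]
    - [0,-0.3,0]
    - [0,-0.35,0]
    - [0,0,0]
    - [0,0,0]
    - [0,0,-2.5]
    - [0,0,-4]
    - [0,0,-4]
    - [0,0,-4]
    - [0,0,0]
    - [0,0,0]
  angular:
    - [0,0,0]
    - [0,0,0]
    - [0,0,0]
    - [0,0,0]
    - [0,0,0]
    - [0,0,0]
    - [0,0,0]
    - [0,0,0]
    - [0,0,0]
    - [0,0,0]
    - [0,0,0]

```text
clock: 29.6
position: [0.5492, 0.0848, 0.224]
ee_rot: [1.639, 2.678, 0.004]
force: [-0.5, 1.0, -1.0]
width: 0.369
gripper_force: 0.0
```

```bash
python3 m.py 5; python3 -c "
from h import *
p=arm.get_image('scene'); a=cv2.resize(p['frame'][190:285,225:335,::-1],(440,380),interpolation=cv2.INTER_CUBIC)
b=cv2.resize(cv2.imread('pics/w5.png'),(507,380))[:,:360]
cv2.imwrite('pics/end.png',cv2.hconcat([a,b]))"
```

```text
[0.5492 0.0848 0.224 ]
fixture 0.85 [243.2 286.9] [ 0.5724 -0.0589 -0.    ]
index_table 0.64 [239.8 291.2] [ 0.5712 -0.066  -0.    ]
white_spot 0.64 [261.8 338.4] [ 0.6057 -0.0686  0.0645]
pointer_tip 0.92 [264.  334.8] [ 0.605  -0.0619  0.067 ]
clamp_grip 0.95 [271.2 193.7] [0.5424 0.0808 0.085 ]
clamp_grip 0.95 [416.1 175.9] [0.6448 0.1506 0.085 ]
clamp_pivot 0.93 [279.9 263.7] [0.5833 0.0171 0.066 ]
clamp_pivot 0.68 [452.2 230. ] [0.7123 0.1222 0.066 ]
```

View pics/end.png

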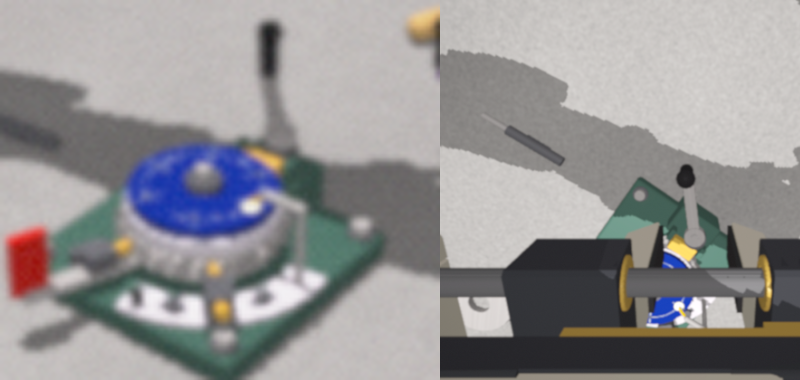

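The spot sits under the pointer tip (left crop 250,205), the lever is back at rest, the handle has swung round about 48° and stays there, and the gripper is clear.

```bash
python3 -c "
from cell import arm
print(arm.sign_off())"
```

```text
the job is handed in; nothing more can be done
None
```

The job is handed in: after four clicks the white spot stands under the yellow pointer, and the clamp is tight at about 14 N with the gripper clear; the most force felt in any reading was about 18 N, and it took about 30 s.

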